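# Put the hoof pick away in the catch-locked tilt-out hatch-box

### The arm

A 7-joint arm with a two-finger parallel gripper is mounted at the origin on the work surface. World frame = base frame: x ahead of the robot, y to its left, z up, the work surface at z = 0. Lengths are in m, angles in rad, forces in N, time in s.
With the tool pointing down it reaches from about 0.4 to 0.875 m from the base axis. Payload 19.3 kg.
Tool frame: the origin (TCP) lies at the very end of the fingers, on their centre line; the grasp point (between the pads) lies 19 mm behind it; z points along the fingers, y is the line along which they close (so a half turn about z gives the same grasp; the last joint's range is limited). The gripper opens to 85 mm and grips with 20 to 120 N. Pads are 22 mm wide; open, the fingers measure 114 mm over their backs; the gripper's body (76 mm by 85 mm) begins 54 mm behind the grasp point. The pads swing forward as they close: fully open they stand 13 mm farther back than shut.
Start: joints at [-1.316, 0.521, -0.036, 1.599, 0.021, 1.021, -0.113], TCP at [0.199, 0.592, 0.231] pointing down, gripper open.
Joint ranges: [-2.91, 2.91], [-0.3, 2.13], [-1.5, 1.42], [0.17, 2.43], [-1.26, 4.41], [0.16, 1.93], [-2.52, 2.52]. Speed limits (rad/s): [1.89, 1.89, 2.39, 2.39, 3.01, 3.01, 3.01].

### API

Orientations are given as a unit quaternion [x, y, z, w].
In Python, from plant import manip, vision gives the robot as it stands.
- The arm moves only by the shell command python3 -m crank 'ROWS' [FORCE]. ROWS is JSON, a list that holds one entry, the list of rows, each a list of 7 numbers: the turn, a rotation vector about the tool's x, y, z in degrees, then the shift along the tool's x, y, z in mm, then the finger opening in mm, from 0 to 85.4. A call has 1 to 20 rows; each row shifts and turns the commanded pose from where the row before left it, along the tool's axes as they then stand; what a row does not reach is not made up. A row lasts 1/10 s, in which the tool goes at most 50 mm and 8.59 degrees, less where a joint would pass 70% of its speed; a pose out of reach is approached as far as the arm can. A call with a gripper value outside its range is refused whole. The fingers move at their own pace and stop on an object; FORCE is the grip in N (left out, the last holds). Time passes only in rows, so rows that do not move let the fingers close. It gives the time, the measured TCP pose, the force, the opening and the grip force at its end, in the units of the state.
- manip.read_state(): the state, without advancing time (a new reading comes with each control period).
- vision.grab_frame(name): name is "scene" or "side" or "wrist"; returns a dict with "img" (400x640x3 uint8, red, green, blue), "fx", "fy", "cx", "cy" (pixels), "camera_from_world" (4x4, takes a point from world to camera coordinates); the wrist camera has in their place "T_tool_cam" (4x4, takes a point from camera to tool coordinates, whose origin is the TCP and whose axes are the flange's). Camera axes: x right, y down, z forward; pixel columns grow to the right and rows downward; lengths in m; the calibration is good to about 2 mm. A picture is of the moment at which its call begins: read the wrist's pose just before it. There is no depth.
- manip.job_done(): hands the job in; it is judged then, once.
The state is a dict: "clock": time; "q": joint angles; "joint_vel": joint speeds; "effort": joint torques, N m; "eef_pos": TCP position; "tcp_rot": TCP orientation; "wrist_force": force on the tool from outside, world axes, zero at the start; "moment": the same for the moment, N m; "gripper_width": finger opening in m; "finger_force": force on a finger pad.
Only numpy, scipy, OpenCV 4.12 (cv2) and the standard library are available. Lean on these libraries where they do the work, as an engineer would, in place of code of your own. Each camera call takes 0.05 s, during which the arm holds its last target. There are 200 camera calls.

### The job

The tilt-out hatch of the red box on the ledge stands ajar, held by the hidden safety catch behind it: reach down through the gap, press the catch down and, while it is down, pull the hatch wide open. Lower the steel hoof pick into the hatch's bin, without dropping it from a height, and push the hatch fully shut again. Leave everything else on the ledge and bench where it is.

Things in the scene. Friction and masses are not known exactly. Their poses are not given: they have to be found in the camera images.
- hatch_box: red plastic tilt-out storage box, screwed to the ledge: housing 280 mm wide (y), 130 deep (x), 198 high, walls 5, its open front covered by the hatch. Origin on the ledge under the middle of the front face; x into the box (away from the robot), y left along the front, z up. The ledge's top is 60 mm above the bench and runs from x = 0.515 to 0.825 m.
- hatch (a joint): hatch angle, rad: 0 shut, grows as its top tips out to the robot, stop at 0.95. A panel 280 x 6 mm, 190 high over its hinge along the bottom front edge. Stiff hinge (2 to 3 N at the top): stays where left. Starts ajar at 0.25 to 0.30; the catch stops it at about 0.31. To shut it just push (up to 10 N): the catch's sloping nose rides under its strike and snaps in.
- catch (a joint): angle of the catch's sprung arm, rad: 0 at rest, grows as it is pressed down, stop at 0.45. From about 0.2 the hook is clear; pull the hatch past 0.36 while the arm is down, after that it may be let go and springs up. Pressing at the thumb pad takes 2 N at first, 6 N at 0.2, 10 N at the stop.
- hatch_hinge (a point): middle of the hatch's hinge line, 18 mm above the box's underside, in the plane of the box's front face. Its axes turn with the hatch: y along the hinge, z up the panel's inner face, x square to the panel, into the bin.
- hatch_edge (a point): middle of the panel's top edge, on its inner face, 190 mm up the panel from the hinge (10 mm above the box's top when shut). A pull lip 120 mm long stands 11 mm out from the outer face at the edge. Axes as hatch_hinge. To shut the hatch, push the edge or lip up and over along its arc about the hinge: pushed level at a wide angle it jams on the finger.
- thumb_pad (a point): centre of the top of the thumb pad, a block 20 mm (across the gap) x 26 mm on the catch's white sprung arm: 100 mm left of the panel's middle, 26 mm behind its inner face, 34 mm below its top edge; seen from above in the 45 to 58 mm gap between panel and box top. The arm's pivot is 4 mm from the panel. A shut finger pressing the pad down 6 to 10 mm, then moved to the robot, takes the panel along.
- bin (a point): point in the bin behind the panel: 30 mm from its inner face, 50 up from the hinge, mid-width; same axes. It tips with the hatch: a V trough 250 mm wide, closed ends, floor 30 mm deep, back wall sloping to 120 mm behind the panel at 100 mm up. With the hatch at 0.9 its mouth is about 140 mm from panel edge to box front, reached from above; the catch's arm is over its left end, 205 mm stay free.
- pick: forged steel hoof pick, 160 mm long, 12 thick, 130 g, flat on the ledge: a straight grip 100 mm long, 16 wide, a small ring at one end and a hook curved 40 mm sideways at the other. Origin under the middle of the grip; x along it to the hook, y to the side the hook curves to, z up. It lies left or right of the wooden-handled hoof knife.
- knife: bystander: hoof knife, brown wooden handle 110 mm with a straight flat steel blade, 196 mm long, lying on the ledge. Origin under its middle, x towards the blade.
- egg_cup: bystander: white ceramic egg cup, 62 mm high, 49 mm across, on the ledge. Origin at the centre of its foot.
- jar: bystander: sealed glass jar of dried hibiscus, 108 mm high, 78 mm across, on the ledge. Origin at the centre of its underside.
- plant_pot: bystander: empty terracotta pot, 90 mm high, 100 mm across, on the ledge's right end. Origin at the centre of its underside.
- clamp: bystander: steel bench clamp gripping the ledge's front edge, stands 96 mm above the ledge; fixed. Origin on the ledge's front top edge.
- hoof_brush: bystander: wooden brush 170 x 55 x 40 mm, bristles down, on the bench. Origin under its middle.
- salve_tin: bystander: round flat tin, 83 mm across, 30 mm high, on the bench. Origin at the centre of its underside.

How it is judged:
On the way, in this order (a step that is already met when the one before it is completed fails the run):
1. the catch pressed and the hatch pulled wide open (over 0.6 rad) (value of joint hatch above 0.6 rad), for 0.2 s.
2. the hoof pick let go inside the open hatch's bin (value of joint hatch above 0.4 rad and x of pick in the frame of bin between -0.035 and 0.085 m and y of pick in the frame of bin between -0.125 and 0.125 m and z of pick in the frame of bin between -0.06 and 0.06 m and contact force between the fingers and pick below 0.1 N), for 0.2 s.
At the end, for the whole second after the job is handed in: The hatch is shut to within 0.05 rad (10 mm at its top edge) with its catch sprung back up, and the hoof pick lies at rest inside the hatch's bin (value of joint hatch below 0.05 rad and value of joint catch below 0.1 rad and x of pick in the frame of bin between -0.035 and 0.085 m and y of pick in the frame of bin between -0.125 and 0.125 m and z of pick in the frame of bin between -0.06 and 0.06 m and linear speed of pick below 0.03 m/s); the robot touches nothing.
It fails at once if the hoof pick dropped or thrown: moving faster than 1.4 m/s while out of the fingers (a free fall of 100 mm) (linear speed of pick above 1.4 m/s and contact force between the fingers and pick below 0.1 N).
It fails at once if another thing on the ledge or bench moved by more than 30 mm (distance of any of knife, egg_cup, jar, plant_pot, hoof_brush, salve_tin from where it was at the start of the episode above 0.03 m).
It also fails if it takes over 72 s, if anything falls off the work surface, if the arm or the gripper's body presses on something with over 40 N, if the wrist force passes 120 N, or if a joint passes its speed limit or range.

## Working session

There is one attempt and no reset: what is moved stays moved. The work goes in short steps, Python scripts to look and compute and a shell command to move; the robot and the scene stay as the last step left them, time stands still between calls to the robot, and variables do not carry over. Pictures are saved under pics/ and viewed, at most 10 in all, crops included, and the job is handed in when it is done.

```bash
mkdir -p pics; ls; python3 - <<'E'
from plant import manip, vision
import cv2,numpy as np
s=manip.read_state(); print({k:np.round(v,3).tolist() for k,v in s.items()})
for n in("scene","side"):
    f=vision.grab_frame(n); cv2.imwrite(f"pics/{n}0.png",f["img"][:,:,::-1])
    print(n,f["fx"],f["fy"],f["cx"],f["cy"],np.round(f["camera_from_world"],4).tolist())
f=vision.grab_frame("wrist");print(f["fx"],f["T_tool_cam"])
E
```

```text
pics
{'clock': 0.0, 'q': [-1.316, 0.522, -0.036, 1.6, 0.021, 1.021, -0.113], 'joint_vel': [-0.001, -0.002, -0.001, -0.0, 0.0, 0.001, 0.001], 'effort': [-0.0, -92.71, 1.98, -36.992, 0.018, 0.008, -0.0], 'eef_pos': [0.199, 0.592, 0.231], 'tcp_rot': [0.162, 0.987, -0.001, -0.0], 'wrist_force': [-0.118, -0.098, 0.162], 'moment': [0.023, 0.017, -0.001], 'finger_force': 0.0, 'gripper_width': 0.085}
scene 406.35856558893505 406.35856558893505 322.46525991856834 193.74288348546207 [[-0.3706, 0.9287, 0.0086, 0.2358], [0.8143, 0.3294, -0.4779, -0.3763], [-0.4467, -0.1701, -0.8784, 1.6186], [0.0, 0.0, 0.0, 1.0]]
side 391.8310732857925 391.8310732857925 320.8201822611124 197.06034631380012 [[0.7043, -0.7097, -0.015, -0.4181], [-0.5532, -0.5355, -0.6381, 0.4338], [0.4449, 0.4578, -0.7698, 1.0428], [0.0, 0.0, 0.0, 1.0]]
284.4099899567345 [[-7.73205307e-04 -9.61088736e-01 -2.76238746e-01  6.95459649e-02]
 [ 9.99999696e-01 -7.70630742e-04 -1.17871034e-04 -5.56132687e-04]
 [-9.95935462e-05 -2.76238753e-01  9.61089039e-01 -1.42448869e-01]
 [ 0.00000000e+00  0.00000000e+00  0.00000000e+00  1.00000000e+00]]
```

View pics/scene0.png

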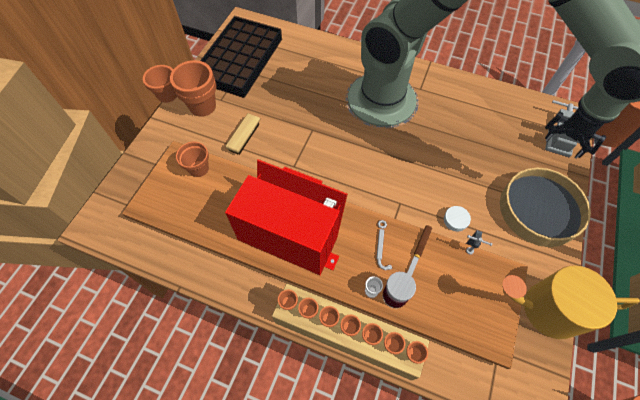

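View pics/side0.png

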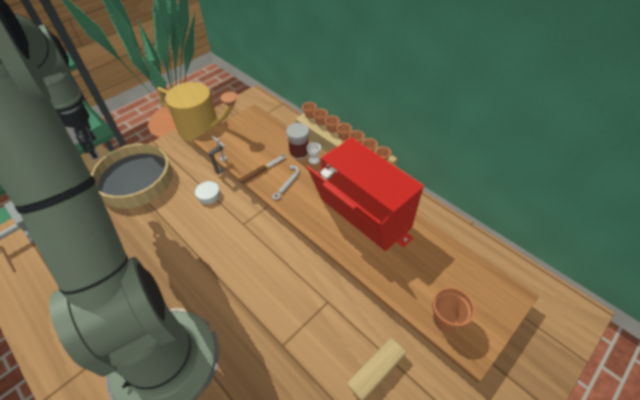

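The overview shows the box at about scene (285,220), the pad at (330,203), the pick at (383,245) and the knife at (420,250). The egg cup and jar are at (374,287) and (400,290). I'll enlarge this area.

```bash
python3 - <<'E'
import cv2
a=cv2.imread("pics/scene0.png")[150:300,215:415]; a=cv2.resize(a,None,fx=4,fy=4,interpolation=cv2.INTER_CUBIC); cv2.imwrite("pics/c1.png",a)
E
```

```text
(no output)
```

View pics/c1.png

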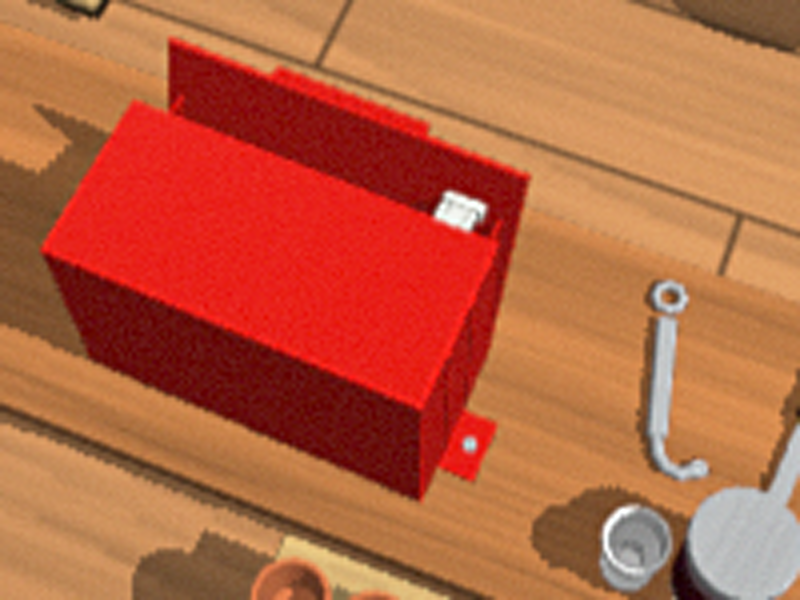

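The crop shows the box's top corners at (136,101), (495,240), (420,410) and (45,250), and the panel's top corners at (170,38) and (528,177). The pad is near (462,210). The pick's grip runs from (665,318) to (658,437), with its hook to the right at (703,468).

```bash
cat > h.py <<'E'
import numpy as np, cv2
from scipy.optimize import least_squares
from scipy.spatial.transform import Rotation as R
from plant import manip, vision
def cam(n):
    f=vision.grab_frame(n); K=np.array([[f["fx"],0,f["cx"]],[0,f["fy"],f["cy"]],[0,0,1]]); return f["img"],K,f.get("camera_from_world")
def proj(K,T,p):
    c=np.atleast_2d(p)@T[:3,:3].T+T[:3,3]; u=c@K.T; return u[:,:2]/u[:,2:]
def back(K,T,uv,z):
    uv=np.atleast_2d(uv); d=np.c_[uv,np.ones(len(uv))]@np.linalg.inv(K).T@T[:3,:3]; o=-T[:3,:3].T@T[:3,3]
    return o+d*((z-o[2])/d[:,2])[:,None]
def wristT(f,s):
    T=np.eye(4);T[:3,:3]=R.from_quat(s["tcp_rot"]).as_matrix();T[:3,3]=s["eef_pos"]
    return np.linalg.inv(T@f["T_tool_cam"])
E
python3 - <<'E'
from h import *
_,K,T=cam("scene")
g=lambda p:(np.array(p)+.5)/4-.5+np.array([215,150])
uv=g([[136,101],[495,240],[420,410],[45,250],[170,38],[528,177]])
def pts(v):
    x,y,w,a=v; s,c=np.sin(a),np.cos(a)
    L=np.array([[0,-.14,.258],[0,.14,.258],[.13,.14,.258],[.13,-.14,.258],[-.19*s,-.14,.078+.19*c],[-.19*s,.14,.078+.19*c]])
    r=R.from_euler('z',w).as_matrix(); return L@r.T+[x,y,0]
o=least_squares(lambda v:(proj(K,T,pts(v))-uv).ravel(),[.62,-.15,0,.28])
print(o.x,o.fun.round(1)); x,y,w,a=o.x
s,c=np.sin(a),np.cos(a); r=R.from_euler('z',w).as_matrix()
def hp(px,py,pz): # hatch frame at hinge
    return np.array([x,y,.078])+r@np.array([px*c-pz*s,py,px*s+pz*c])
print("pad",hp(.026,.1,.156),"edge",hp(0,0,.19),"edge@pad",hp(0,.1,.19))
print("pad px pred",(proj(K,T,hp(.026,.1,.156))-[215,150])*4, "pad back",back(K,T,g([462,208]),hp(.026,.1,.156)[2]))
P=back(K,T,g([[669,297],[665,318],[658,437],[660,455],[700,468]]),.070); print(P)
print("cup,jar",back(K,T,g([635,535]),.122),back(K,T,g([750,535]),.168))
E
```

```text
[ 0.64234751 -0.08810697 -0.03399546  0.28475397] [-0.7 -0.8  1.3  0.6  0.5 -0.1 -1.3 -0.1 -0.3 -0.   0.5  0. ]
pad [0.62688657 0.01247664 0.23502196] edge [ 0.58900329 -0.08629281  0.26034885] edge@pad [0.59240218 0.01364941 0.26034885]
pad px pred [[454.3456857  212.36843496]] pad back [[0.62099831 0.01477901 0.23502196]]
[[0.55207529 0.16763634 0.07      ]
 [0.57044131 0.17023081 0.07      ]
 [0.66558763 0.19527625 0.07      ]
 [0.67851616 0.20103759 0.07      ]
 [0.67698995 0.23193609 0.07      ]]
cup,jar [[0.76015519 0.20183377 0.122     ]] [[0.74599969 0.27267594 0.168     ]]
```

```bash
python3 -m crank '[[[0,0,-8.35,0,0,-50,0],[0,0,-8.35,0,0,-50,0],[0,0,0,-27.6,-35.2,0,0],[0,0,0,-27.6,-35.2,0,0],[0,0,0,-27.6,-35.2,0,0],[0,0,0,-27.6,-35.2,0,0],[0,0,0,-27.6,-35.2,0,0],[0,0,0,-27.6,-35.2,0,0],[0,0,0,-27.6,-35.2,0,0],[0,0,0,-27.6,-35.2,0,0],[0,0,0,-27.6,-35.2,0,0],[0,0,0,-27.6,-35.2,0,0],[0,0,0,-27.6,-35.2,0,0],[0,0,0,-27.6,-35.2,0,0],[0,0,0,-27.6,-35.2,0,0],[0,0,0,-27.6,-35.2,0,0],[0,0,0,-27.6,-35.2,0,0],[0,0,0,-27.6,-35.2,0,0]]]' 40
cat >> h.py <<'E'
def shot(path,marks=[]):
    s=manip.read_state(); f=vision.grab_frame("wrist"); K=np.array([[f["fx"],0,f["cx"]],[0,f["fy"],f["cy"]],[0,0,1]]); T=wristT(f,s)
    cv2.imwrite(path,f["img"][:,:,::-1]); np.savez("w.npz",K=K,T=T)
    print(np.round(s["eef_pos"],4),np.round(R.from_quat(s["tcp_rot"]).as_matrix()[:,0],3),s["clock"])
    for m in marks: print("pred px",proj(K,T,m).round(1))
E
python3 -c "
from h import *
shot('pics/w1.png',[[.627,.0125,.235],[.5924,.0136,.2603]])"
```

```text
clock: 2.0
eef_pos: [0.6228, 0.0131, 0.3313]
tcp_rot: [0.017, 1.0, 0.0, -0.0]
wrist_force: [0.5, 1.6, 0.5]
gripper_width: -0.0
finger_force: 0.0
[0.6228 0.0131 0.3313] [-0.999  0.033  0.   ] 2.0
pred px [[318.9 207.9]]
pred px [[318.8 174.2]]
```

View pics/w1.png

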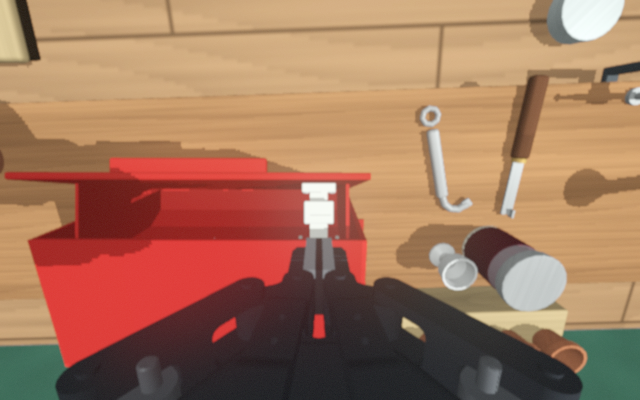

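The panel's inner top edge is at row ~180, the box front top edge at row ~239, and the pad's top spans about (304–333, 201–224). The pick's ring is at (430,116). Its grip runs from (434,132) to (443,197) and its hook tip is at (468,203).

```bash
python3 - <<'E'
from h import *
d=np.load("w.npz");b=lambda uv,z:print(back(d["K"],d["T"],uv,z).round(4).tolist())
b([[318,212],[318,201],[318,224]],.235); b([[318,179]],.2603); b([[318,239]],.258); b([[430,116],[434,132],[443,197],[468,203]],.07); b([[370,178],[6,176]],.2603); b([[366,240],[32,240]],.258)
E
```

```text
[[0.6307, 0.0116, 0.235], [0.6207, 0.0119, 0.235], [0.642, 0.0112, 0.235]]
[[0.5961, 0.0128, 0.2603]]
[[0.6465, 0.0111, 0.258]]
[[0.5525, 0.1662, 0.07], [0.5739, 0.1733, 0.07], [0.6675, 0.1938, 0.07], [0.6779, 0.2315, 0.07]]
[[0.5966, 0.0525, 0.2603], [0.5857, -0.2243, 0.2603]]
[[0.6487, 0.0504, 0.258], [0.6394, -0.2235, 0.258]]
```

```bash
python3 -m crank '[[[0,0,0,-4.5,0,20,0],[0,0,0,0,0,35,0],[0,0,0,0,0,20,0],[0,0,0,0,0,10,0],[0,0,0,0,0,4,0],[0,0,0,0,0,0,0]]]' ; python3 -m crank '[[[0,0,0,0,0,3,0],[0,0,0,0,0,3,0],[0,0,0,0,0,3,0],[0,0,0,0,0,0,0]]]'
```

```text
clock: 2.65
eef_pos: [0.6267, 0.0146, 0.2427]
tcp_rot: [0.017, 1.0, -0.0, 0.0]
wrist_force: [-1.1, 0.2, -0.0]
gripper_width: 0.0001
finger_force: 0.0
clock: 3.05
eef_pos: [0.6269, 0.0146, 0.2335]
tcp_rot: [0.017, 1.0, 0.0, 0.0]
wrist_force: [0.7, 1.3, 4.6]
gripper_width: 0.0004
finger_force: 1.9
```

```bash
python3 -m crank '[[[0,0,0,0,0,2,0],[0,0,0,0,0,2,0],[0,0,0,0,0,1,0],[0,0,0,0,0,0,0]]]'
```

```text
clock: 3.45
eef_pos: [0.627, 0.0146, 0.229]
tcp_rot: [0.017, 1.0, 0.0, 0.001]
wrist_force: [-0.7, 0.2, 9.3]
gripper_width: -0.0004
finger_force: 4.5
```

```bash
python3 -m crank '[[[0,0,0,5,0,0,0],[0,0,0,5,0,0,0],[0,0,0,5,0,0.3,0],[0,0,0,5,0,0.5,0],[0,0,0,5,0,0.6,0],[0,0,0,5,0,0.7,0],[0,0,0,5,0,0.8,0],[0,0,0,5,0,0.9,0],[0,0,0,5,0,1,0],[0,0,0,5,0,1,0],[0,0,0,0,0,0,0]]]'; python3 -c "
from h import *
shot('pics/w2.png')"
```

```text
clock: 4.55
eef_pos: [0.5758, 0.0162, 0.2223]
tcp_rot: [0.017, 1.0, -0.0, -0.0]
wrist_force: [-1.5, 0.2, 1.0]
gripper_width: -0.0001
finger_force: 0.9
[0.5758 0.0162 0.2223] [-0.999  0.033  0.001] 4.55
```

View pics/w2.png

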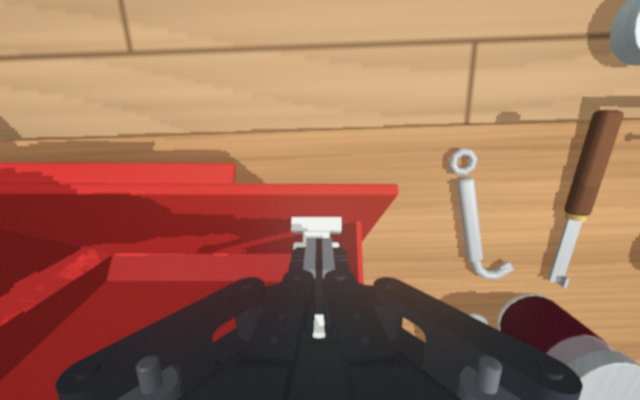

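```bash
python3 -m crank '[[[0,0,0,4.6,0,2.7,0],[0,0,0,4.6,0,2.8,0],[0,0,0,4.5,0,3,0],[0,0,0,4.4,0,3.1,0],[0,0,0,4.3,0,3.3,0],[0,0,0,4.2,0,3.4,0],[0,0,0,4.1,0,3.5,0],[0,0,0,4,0,3.6,0],[0,0,0,3.9,0,3.8,0],[0,0,0,3.8,0,3.9,0],[0,0,0,3.7,0,4,0],[0,0,0,3.6,0,4.1,0],[0,0,0,0,0,0,0],[0,0,0,0,0,0,0]]]'; python3 -c "
from h import *
i,K,T=cam('scene'); cv2.imwrite('pics/s2.png',cv2.resize(i[140:290,215:415,::-1],None,fx=4,fy=4,interpolation=cv2.INTER_CUBIC))"
```

```text
clock: 6.0
eef_pos: [0.5265, 0.0178, 0.1815]
tcp_rot: [0.017, 1.0, 0.0, -0.0]
wrist_force: [-5.1, 0.3, 14.2]
gripper_width: -0.0002
finger_force: 7.1
```

View pics/s2.png

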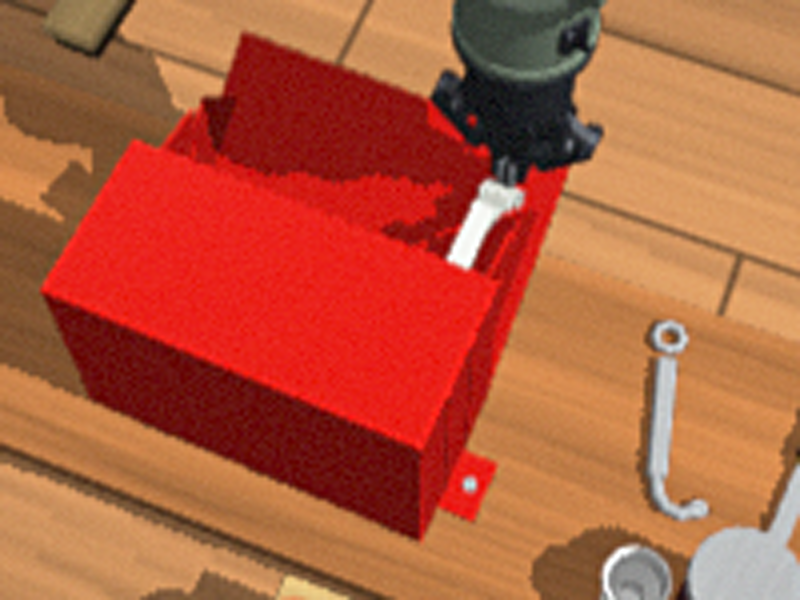

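The hatch is now wide open. The panel's far top corner is at (243,32) in the crop and the pick hasn't moved.

```bash
python3 -m crank '[[[0,0,0,-2,0,-10,0],[0,0,0,0,0,-30,0],[0,0,0,0,0,-50,0],[0,0,0,0,0,-45,0],[0,0,0,0,0,0,0]]]'; python3 - <<'E'
from h import *
_,K,T=cam("scene"); uv=(np.array([243,32])+.5)/4-.5+[215,140]
r=R.from_euler('z',-.034).as_matrix()
f=lambda a:np.array([.6424,-.0881,.078])+r@np.array([-.19*np.sin(a),-.14,.19*np.cos(a)])
for a in(.75,.8,.85,.9,.95): print(a,proj(K,T,f(a))-uv)
print(np.round(manip.read_state()["q"],3))
d=np.load("w.npz");print(back(d["K"],d["T"],[[463,162],[467,182],[475,258],[512,268],[567,217],[558,282],[582,212]],.07).round(4).tolist())
E
```

```text
clock: 6.55
eef_pos: [0.5308, 0.0177, 0.3216]
tcp_rot: [0.017, 1.0, 0.001, 0.004]
wrist_force: [0.8, -0.3, -0.7]
gripper_width: -0.0001
finger_force: 0.0
0.75 [[-4.86552171  0.26323937]]
0.8 [[-3.62822968 -0.15162756]]
0.85 [[-2.44799375 -0.41591001]]
0.9 [[-1.3268821  -0.53207164]]
0.95 [[-0.26668521 -0.50296037]]
[-0.303  0.283  0.201  1.748 -0.062  1.112  1.455]
[[0.5525, 0.1661, 0.07], [0.5738, 0.1725, 0.07], [0.6631, 0.1913, 0.07], [0.6773, 0.2355, 0.07], [0.6168, 0.2862, 0.07], [0.6975, 0.2923, 0.07], [0.6116, 0.3013, 0.07]]
```

```bash
python3 -m crank '[[[0,0,-7.2,0,0,0,45],[0,0,-7.2,0,0,0,45],[0,0,0,-24.6,28.4,0,45],[0,0,0,-24.6,28.4,0,45],[0,0,0,-24.6,28.4,0,45],[0,0,0,-24.6,28.4,0,45],[0,0,0,-24.6,28.4,0,45],[0,0,0,0,0,40,45],[0,0,0,0,0,40,45],[0,0,0,0,0,40,45],[0,0,0,0,0,30,45],[0,0,0,0,0,0,45]]]'; python3 -c "
from h import *
shot('pics/w3.png',[[.62,.1828,.066]])"
```

```text
clock: 7.8
eef_pos: [0.6156, 0.1822, 0.1613]
tcp_rot: [-0.109, 0.994, -0.001, -0.004]
wrist_force: [-0.5, -0.6, -0.3]
gripper_width: 0.0446
finger_force: 0.0
[0.6156 0.1822 0.1613] [-0.976 -0.216  0.008] 7.8
pred px [[319.2 209.5]]
```

View pics/w3.png

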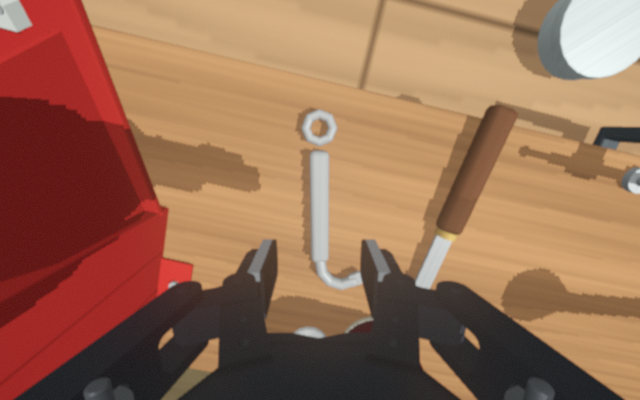

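The pick stands vertical at column 320 with its grip from row 152 to 262, so it is aligned between the fingers. I'll descend and grip.

```bash
python3 -m crank '[[[0,0,0,-4,0,40,45],[0,0,0,0,0,35,45],[0,0,0,0,0,15,45],[0,0,0,0,0,6,45],[0,0,0,0,0,0,45],[0,0,0,0,0,0,12],[0,0,0,0,0,0,12],[0,0,0,0,0,0,12],[0,0,0,0,0,0,12],[0,0,0,0,0,0,12],[0,0,0,0,0,0,12]]]' 40
```

```text
clock: 8.95
eef_pos: [0.6231, 0.1842, 0.0723]
tcp_rot: [-0.109, 0.994, 0.0, 0.001]
wrist_force: [-3.0, -1.7, 14.7]
gripper_width: 0.012
finger_force: 7.2
```

```bash
python3 -m crank '[[[0,0,0,0,0,-8,36],[0,0,0,0,0,0,36],[0,0,0,0,0,0,36],[0,0,0,0,0,0,36]]]' 40;  python3 -m crank '[[[0,0,0,0,0,6,36],[0,0,0,0,0,4,36],[0,0,0,0,0,2,36],[0,0,0,0,0,0,36]]]' 40
```

```text
clock: 9.35
eef_pos: [0.6221, 0.1839, 0.0782]
tcp_rot: [-0.109, 0.994, -0.0, -0.0]
wrist_force: [-0.2, 0.6, -0.3]
gripper_width: 0.0358
finger_force: 0.0
clock: 9.75
eef_pos: [0.6219, 0.1838, 0.0656]
tcp_rot: [-0.109, 0.994, -0.0, -0.0]
wrist_force: [-0.0, 0.0, 0.9]
gripper_width: 0.036
finger_force: 0.0
```

```bash
python3 -m crank '[[[0,0,0,0,0,3.5,36],[0,0,0,0,0,0,36],[0,0,0,0,0,0,14],[0,0,0,0,0,0,14],[0,0,0,0,0,0,14],[0,0,0,0,0,0,14],[0,0,0,0,0,0,14],[0,0,0,0,0,0,14]]]' 40; python3 -c "
from h import *
shot('pics/w4.png')"
```

```text
clock: 10.55
eef_pos: [0.6223, 0.1839, 0.063]
tcp_rot: [-0.109, 0.994, 0.0, 0.0]
wrist_force: [0.3, -1.0, 4.9]
gripper_width: 0.015
finger_force: 37.4
[0.6223 0.1839 0.063 ] [-0.976 -0.216 -0.   ] 10.55
```

View pics/w4.png

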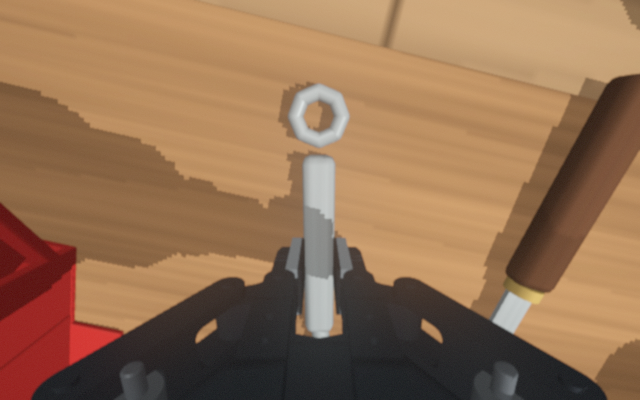

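The pick is held at its grip with 15 mm opening and 37 N. Next I'll lift it, then turn it parallel to the bin with the hook toward the box.

```bash
python3 -m crank '[[[0,0,0,0,0,-10,12],[0,0,0,0,0,-30,12],[0,0,0,0,0,-45,12],[0,0,0,0,0,-45,12],[0,0,0,0,0,-45,12],[0,0,0,0,0,-45,12],[0,0,0,0,0,-45,12],[0,0,7.46,0,0,0,12],[0,0,7.46,0,0,0,12],[0,0,7.46,0,0,0,12],[0,0,7.46,0,0,0,12],[0,0,7.46,0,0,0,12],[0,0,7.46,0,0,0,12],[0,0,7.46,0,0,0,12]]]' 60; python3 -m crank '[[[0,0,7.46,0,0,0,12],[0,0,7.46,0,0,0,12],[0,0,7.46,0,0,0,12],[0,0,7.46,0,0,0,12],[0,0,7.46,0,0,0,12],[0,0,7.46,0,0,0,12],[0,0,7.46,0,0,0,12],[0,0,0,0,0,0,12]]]';python3 -c "
from h import *
s=manip.read_state();print(R.from_quat(s['tcp_rot']).as_matrix().round(3).tolist(),np.round(s['q'],2))"
```

```text
clock: 12.0
eef_pos: [0.6219, 0.1838, 0.3282]
tcp_rot: [0.342, 0.94, 0.0, -0.0]
wrist_force: [0.9, -0.3, -1.6]
gripper_width: 0.0141
finger_force: 60.0
clock: 12.8
eef_pos: [0.6219, 0.184, 0.328]
tcp_rot: [0.72, 0.694, -0.0, -0.0]
wrist_force: [0.2, -0.5, -1.0]
gripper_width: 0.0143
finger_force: 60.0
[[0.036, 0.999, -0.0], [0.999, -0.036, -0.0], [-0.0, -0.0, -1.0]] [-0.71  0.53  0.54  1.43 -0.28  1.26 -0.19]
```

```bash
python3 -m crank '[[[0,0,0,-41.6,-5.4,0,12],[0,0,0,-41.6,-5.4,0,12],[0,0,0,-41.6,-5.4,0,12],[0,0,0,-41.6,-5.4,0,12],[0,0,0,-41.6,-5.4,0,12],[0,0,0,-41.6,-5.4,0,12],[0,0,0,-41.6,-5.4,0,12],[0,0,0,0,0,0,12],[0,0,0,0,0,30,12],[0,0,0,0,0,30,12],[0,0,0,0,0,0,12]]]'; python3 -c "
from h import *
i,K,T=cam('scene'); cv2.imwrite('pics/s3.png',cv2.resize(i[140:290,215:415,::-1],None,fx=4,fy=4,interpolation=cv2.INTER_CUBIC))"
```

```text
clock: 13.9
eef_pos: [0.5729, -0.1053, 0.2651]
tcp_rot: [0.718, 0.696, -0.002, -0.002]
wrist_force: [-0.6, -0.4, -0.0]
gripper_width: 0.014
finger_force: 60.0
```

View pics/s3.png

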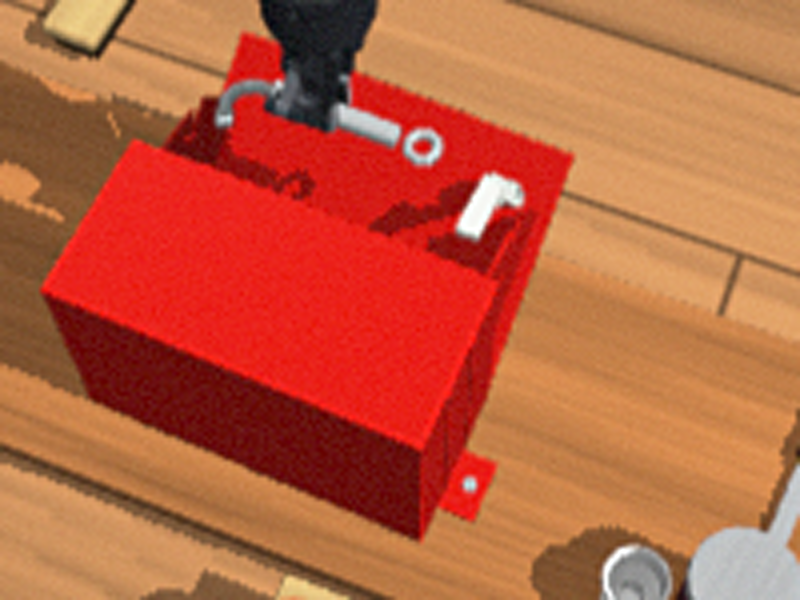

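The pick is held level over the mouth. The hook is at (222,120), the ring at (422,146), and it is clear of the catch arm at (490,205). I'll lower it.

```bash
python3 -m crank '[[[0,0,0,0,0,30,12],[0,0,0,0,0,30,12],[0,0,0,0,0,25,12],[0,0,0,0,0,10,12],[0,0,0,0,0,5,12],[0,0,0,0,0,3,12],[0,0,0,0,0,0,12]]]'
```

```text
clock: 14.65
eef_pos: [0.575, -0.1059, 0.1657]
tcp_rot: [0.719, 0.695, 0.0, 0.0]
wrist_force: [-0.2, 0.2, -0.7]
gripper_width: 0.0141
finger_force: 60.0
```

```bash
python3 -m crank '[[[0,0,0,0,0,3,12],[0,0,0,0,0,3,12],[0,0,0,0,0,2,12],[0,0,0,0,0,0,12]]]';python3 -m crank '[[[0,0,0,0,0,0,18],[0,0,0,0,0,0,22],[0,0,0,0,0,-1,26],[0,0,0,0,0,-1,30],[0,0,0,0,0,0,30],[0,0,0,0,0,0,30],[0,0,0,0,0,0,30],[0,0,0,0,0,0,30]]]'
```

```text
clock: 15.05
eef_pos: [0.5742, -0.1059, 0.1566]
tcp_rot: [0.719, 0.695, -0.0, -0.0]
wrist_force: [-1.5, 0.4, -1.0]
gripper_width: 0.014
finger_force: 60.0
clock: 15.85
eef_pos: [0.5746, -0.1058, 0.1588]
tcp_rot: [0.719, 0.695, 0.0, 0.0]
wrist_force: [-1.8, 0.1, 2.0]
gripper_width: 0.0301
finger_force: 0.0
```

```bash
python3 -m crank '[[[0,0,0,0,0,-20,30],[0,0,0,0,0,-40,30],[0,0,0,0,0,-40,30],[0,0,0,0,0,-40,10],[0,0,0,0,0,-30,0],[0,0,0,0,-40,0,0],[0,0,0,0,-40,0,0],[0,0,0,0,-40,0,0],[-8.34,0,0,0,0,0,0],[-8.34,0,0,0,0,0,0],[-8.34,0,0,0,0,0,0],[0,0,0,0,0,0,0]]]' ;python3 -c "
from h import *
s=manip.read_state();print(R.from_quat(s['tcp_rot']).as_matrix().round(3).tolist(),np.round(s['q'],2))
i,K,T=cam('scene');j,_,_=cam('side')
cv2.imwrite('pics/s4.png',np.vstack([cv2.resize(i[150:230,225:385,::-1],(800,400),interpolation=cv2.INTER_CUBIC),cv2.resize(j[135:215,290:440,::-1],(375,200))[:, :].repeat(1,0) if 0 else cv2.copyMakeBorder(cv2.resize(j[135:215,290:440,::-1],(375,200)),0,0,0,425,cv2.BORDER_CONSTANT)]))"
```

```text
clock: 17.05
eef_pos: [0.452, -0.1015, 0.3282]
tcp_rot: [0.702, 0.678, 0.153, 0.156]
wrist_force: [0.5, -0.4, 0.1]
gripper_width: -0.0002
finger_force: 0.0
[[0.034, 0.903, 0.427], [0.999, -0.032, -0.011], [0.003, 0.427, -0.904]] [-0.52 -0.12  0.59  2.22  0.08  0.58 -0.01]
```

View pics/s4.png

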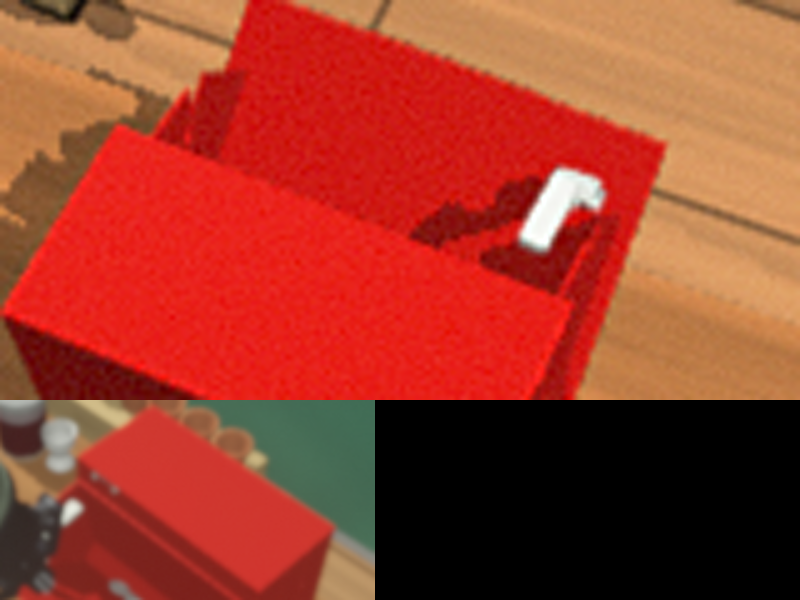

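The pick has slid out of the scene camera's view into the trough. Its grey end shows in the side crop at (125,590). Next I'll go down in front of the panel edge.

```bash
python3 -m crank '[[[0,0,0,0,-18.9,40.5,0],[0,0,0,0,-18.9,40.5,0],[0,0,0,0,0,0,0]]]' ;python3 -c "
from h import *
s=manip.read_state();print(np.round(s['q'],2))"
```

```text
clock: 17.45
eef_pos: [0.4546, -0.0984, 0.2498]
tcp_rot: [0.701, 0.681, 0.15, 0.151]
wrist_force: [-1.3, 0.3, 0.3]
gripper_width: 0.0001
finger_force: 0.0
[-0.52  0.06  0.67  2.33 -0.26  0.35  0.34]
```

```bash
python3 -m crank '[[[7.5,0,0,0,0,0,0],[7.5,0,0,0,0,0,0],[0,0,0,0,-5.3,30,0],[0,0,0,0,-5.3,30,0],[0,0,0,0,-5.3,30,0],[0,0,0,0,0,0,0]]]' ;python3 -c "
from h import *
s=manip.read_state();print(R.from_quat(s['tcp_rot']).as_matrix().round(3).tolist(),np.round(s['q'],2))"
```

```text
clock: 18.05
eef_pos: [0.4546, -0.0981, 0.1599]
tcp_rot: [0.715, 0.694, 0.061, 0.058]
wrist_force: [-0.7, -0.6, 0.0]
gripper_width: -0.0002
finger_force: 0.0
[[0.029, 0.985, 0.168], [1.0, -0.029, 0.001], [0.006, 0.168, -0.986]] [-0.33  0.36  0.54  2.23 -0.46  0.48  0.53]
```

```bash
python3 -c "
import numpy as np
a=np.arange(.93,-.04,-.06);x=.642-.19*np.sin(a)-.017*np.cos(a);z=.078+.19*np.cos(a)-.017*np.sin(a)
dx,dz=np.diff(x),np.diff(z)
for r in zip(a[1:],dx*.985+dz*.17,dx*.17-dz*.985,x[1:]-.0117,z[1:]-.0173): print(np.round([r[0],r[1]*1e3,r[2]*1e3,*r[3:]],3))"
python3 -m crank '[[[0,0,0,0,5,0,0],[0,0,0,0,5,0,0],[0,0,0,0,4,0,0],[0,0,0,0,0,0,0]]]'
```

```text
[ 0.87   7.818 -8.35   0.474  0.17 ]
[ 0.81   8.304 -7.867  0.481  0.179]
[ 0.75   8.761 -7.354  0.488  0.188]
[ 0.69   9.186 -6.816  0.496  0.196]
[ 0.63   9.579 -6.253  0.505  0.204]
[ 0.57   9.936 -5.667  0.513  0.211]
[ 0.51  10.258 -5.061  0.523  0.218]
[ 0.45  10.543 -4.437  0.532  0.224]
[ 0.39  10.79  -3.797  0.542  0.23 ]
[ 0.33  10.999 -3.143  0.553  0.235]
[ 0.27  11.167 -2.478  0.563  0.239]
[ 0.21  11.296 -1.804  0.574  0.243]
[ 0.15  11.384 -1.123  0.585  0.246]
[ 0.09  11.43  -0.438  0.596  0.248]
[ 0.03  11.436  0.248  0.608  0.25 ]
[-0.03  11.401  0.933  0.619  0.251]
clock: 18.45
eef_pos: [0.4693, -0.0983, 0.1649]
tcp_rot: [0.714, 0.694, 0.063, 0.06]
wrist_force: [-3.6, -0.6, 3.5]
gripper_width: 0.0001
finger_force: 2.3
```

```bash
python3 -m crank '[[[0,0,0,0,4,-4.2,0],[0,0,0,0,4,-4.2,0],[0,0,0,0,4.2,-4,0],[0,0,0,0,4.2,-3.9,0],[0,0,0,0,4.4,-3.7,0],[0,0,0,0,4.4,-3.7,0],[0,0,0,0,4.6,-3.4,0],[0,0,0,0,4.6,-3.4,0]]]'
```

```text
clock: 19.25
eef_pos: [0.4973, -0.0992, 0.2008]
tcp_rot: [0.715, 0.694, 0.063, 0.059]
wrist_force: [-7.9, 0.1, 4.9]
gripper_width: -0.0002
finger_force: 4.3
```

```bash
python3 -m crank '[[[0,0,0,0,4.8,-3,0],[0,0,0,0,4.8,-3,0],[0,0,0,0,5,-2.8,0],[0,0,0,0,5,-2.8,0],[0,0,0,0,5.1,-2.5,0],[0,0,0,0,5.1,-2.5,0],[0,0,0,0,5.3,-2.2,0],[0,0,0,0,5.3,-2.2,0],[0,0,0,0,5.4,-1.9,0],[0,0,0,0,5.4,-1.9,0],[0,0,0,0,5.5,-1.5,0],[0,0,0,0,5.5,-1.5,0]]]'
```

```text
clock: 20.45
eef_pos: [0.5543, -0.1013, 0.2392]
tcp_rot: [0.715, 0.694, 0.063, 0.06]
wrist_force: [-3.2, 0.6, 2.9]
gripper_width: 0.0002
finger_force: 1.6
```

```bash
python3 -m crank '[[[0,0,0,0,5.6,-1,0],[0,0,0,0,5.6,-1,0],[0,0,0,0,5.6,-0.7,0],[0,0,0,0,5.6,-0.7,0],[0,0,0,0,5.7,-0.4,0],[0,0,0,0,5.7,-0.4,0],[0,0,0,0,5.7,0,0],[0,0,0,0,5.7,0,0],[0,0,0,0,5.5,0,0],[0,0,0,0,5,0.2,0],[0,0,0,0,0,0,0]]]'
```

```text
clock: 21.55
eef_pos: [0.6087, -0.1029, 0.2515]
tcp_rot: [0.715, 0.694, 0.063, 0.06]
wrist_force: [-0.6, 0.5, -0.1]
gripper_width: 0.0004
finger_force: 0.0
```

```bash
python3 -m crank '[[[0,0,0,0,2,0,0],[0,0,0,0,2,0,0],[0,0,0,0,0,0,0]]]';  python3 -m crank '[[[0,0,0,0,2,0,0],[0,0,0,0,2,0,0],[0,0,0,0,0,0,0]]]'
```

```text
clock: 21.85
eef_pos: [0.6121, -0.103, 0.2523]
tcp_rot: [0.715, 0.694, 0.063, 0.06]
wrist_force: [-0.3, -0.6, -0.6]
gripper_width: 0.0002
finger_force: 0.1
clock: 22.15
eef_pos: [0.6152, -0.1031, 0.2527]
tcp_rot: [0.715, 0.694, 0.063, 0.059]
wrist_force: [-7.9, 1.7, 3.6]
gripper_width: 0.0001
finger_force: 4.2
```

```bash
python3 -m crank '[[[0,0,0,0,1.5,0,0],[0,0,0,0,1.5,0,0],[0,0,0,0,0,0,0]]]'
```

```text
clock: 22.45
eef_pos: [0.6157, -0.1031, 0.2526]
tcp_rot: [0.715, 0.694, 0.061, 0.057]
wrist_force: [-29.6, 3.8, 12.4]
gripper_width: -0.0002
finger_force: 14.6
```

```bash
python3 -m crank '[[[0,0,0,0,-3,0,0],[0,0,0,0,-15,0,0],[0,0,0,0,-40,-10,0],[0,0,0,0,-40,-30,0],[0,0,0,0,-40,-30,0],[0,0,0,0,0,0,0],[0,0,0,0,0,0,0]]]'; python3 - <<'E'
from h import *
i,K,T=cam("scene"); cv2.imwrite("pics/s5.png",i[:,:,::-1])
r=R.from_euler('z',-.034).as_matrix()
f=lambda a,y:np.array([.6424,-.0881,.078])+r@np.array([-.19*np.sin(a),y,.19*np.cos(a)])
# red extent along the line of candidate edge positions at two y values
for y in(-.11,.12):
    for a in(0,.05,.1,.15,.2,.3):
        p=np.round(proj(K,T,f(a+.03,y))[0]).astype(int); print(y,a,p,i[p[1],p[0]])
p=proj(K,T,[.63,.012,.235])[0].astype(int); q=i[p[1]-15:p[1]+15,p[0]-15:p[0]+15].min(2); print("white px",(q>150).sum())
print(np.round(manip.read_state()["joint_vel"],3))
E
```

```text
clock: 23.15
eef_pos: [0.4712, -0.0988, 0.2997]
tcp_rot: [0.714, 0.694, 0.065, 0.06]
wrist_force: [1.6, 0.9, 0.7]
gripper_width: 0.0001
finger_force: 0.0
-0.11 0 [258 174] [195 113  67]
-0.11 0.05 [259 172] [211 136  76]
-0.11 0.1 [261 169] [205 145  90]
-0.11 0.15 [263 167] [212 149  98]
-0.11 0.2 [264 165] [196 139  88]
-0.11 0.3 [268 161] [215 152  95]
0.12 0 [334 204] [185 107  63]
0.12 0.05 [335 201] [202 128  73]
0.12 0.1 [336 199] [210 136  77]
0.12 0.15 [338 196] [205 148  93]
0.12 0.2 [339 194] [218 157 102]
0.12 0.3 [341 189] [210 148  93]
white px 0
[ 0.014  0.045 -0.009 -0.007 -0.003  0.     0.002]
```

```bash
python3 -m crank '[[[0,0,0,0,0,0,0],[0,0,0,0,0,0,0],[0,0,0,0,0,0,0]]]'; python3 -c "
from plant import manip
print(manip.job_done())"
```

```text
clock: 23.5
eef_pos: [0.471, -0.0996, 0.2979]
tcp_rot: [0.715, 0.694, 0.062, 0.06]
wrist_force: [0.3, 0.2, 0.4]
gripper_width: -0.0003
finger_force: 0.0
the job is handed in; nothing more can be done
None
```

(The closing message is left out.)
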